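# Take the label roll off its bar

## Task

The roll of white labels on the bar of the black stand has to come off. Slide the black stop collar off the open end of the bar and put it down in the low grey tray; only then slide the label roll off the bar and put it down in the same tray, beside the collar, so that both lie on the tray's floor.

Things in the scene. Friction and masses are not known exactly. Their poses are not given: they have to be found in the camera images.
- bar_tip (a point): Centre of the open end of a fixed black stand's level steel bar (12 mm diameter, 200 mm long, axis 140 mm above the table). x points along the bar out of its open end, z up. The far end is held by an upright 50 mm wide, its top 155 mm above the table; a plate 110 mm wide, 10 mm high lies under the bar. From the open end inwards hang the collar, then the roll.
- collar_center (a point): Centre of the loose stop collar: black plastic block, 40 x 40 mm across with upright flat sides, 25 mm thick along the bar, 50 g, hanging on the bar by its 22 mm round bore (raise it 5 mm to centre it on the bar). x lies along the bore, z is up as it hangs. At the start its centre is 25 to 40 mm from the bar's open end. It slides freely.
- roll_center (a point): Centre of the loose label roll: rigid white paper on a brown card core, 50 mm diameter, 52 mm long along the bar, 80 g, hanging on the bar by its 30 mm bore (raise it 9 mm to centre it). x lies along the bore. At the start its centre is 82 to 100 mm from the bar's open end. It slides freely. A like roll standing on the table is a spare, not this one.
- tray: Low grey tray fixed to the table, left or right of the stand: 180 (x) by 240 (y) mm, 35 mm high, walls and floor 5 mm thick; origin at the centre of its underside. The 80 mm high green basket on the other side is not used. Two 150 mm cartons and the spare roll stand beyond the stand, over 680 mm ahead of the robot. Cross the stand with the thing carried 250 mm up.
Mind the look-alikes: they are no part of the job. What is meant by the part that bears collar_center is not pink, and is the larger of those in its own colour. What is shaped like the part that bears roll_center but green is not meant.

How it is judged (in metres and radians):
On the way, in this order (a step that is already met when the one before it is completed fails the run):
1. the collar is off the bar and in the tray while the roll is still on the bar (x of collar_center in the frame of tray between -0.08 and 0.08 m and y of collar_center in the frame of tray between -0.11 and 0.11 m and z of collar_center in the frame of tray below 0.045 m and x of roll_center in the frame of bar_tip below 0 m and z of roll_center in the frame of bar_tip above -0.03 m), for 0.2 s.
2. the roll is in the tray too (x of roll_center in the frame of tray between -0.07 and 0.07 m and y of roll_center in the frame of tray between -0.1 and 0.1 m and z of roll_center in the frame of tray below 0.045 m), for 0.2 s.
At the end, for the whole second after the job is handed in: Collar and roll are both inside the tray (from its centre along its x and y: the collar's centre within 80 and 110 mm, the roll's within 70 and 100 mm), on its floor (centres below 45 mm) and not on top of one another, released and at rest (slower than 30 mm/s) (all of step 2 and x of collar_center in the frame of tray between -0.08 and 0.08 m and y of collar_center in the frame of tray between -0.11 and 0.11 m and z of collar_center in the frame of tray below 0.045 m and linear speed of each of collar, roll below 0.03 m/s); the robot touches nothing.
It also fails if it takes over 64 s, if anything falls off the work surface, if the arm or the gripper's body presses on something with over 40 N, if the wrist force passes 120 N, or if a joint passes its speed limit or range.

## Robot

A 7-joint arm with a two-finger parallel gripper is mounted at the origin on the work surface. World frame = base frame: x ahead of the robot, y to its left, z up, the work surface at z = 0. Lengths are in mm, angles in rad, forces in N, time in s.
With the tool pointing down it reaches from about 400 to 850 mm from the base axis. Payload 4.5 kg.
Tool frame: the origin (TCP) lies midway between the tips of the shut fingers; the grasp point (between the pads) lies 19 mm behind it; z points along the fingers, y is the line along which they close (so a half turn about z gives the same grasp; the last joint's range is limited). The gripper opens to 85 mm and grips with 20 to 120 N. Pads are 22 mm wide; open, the fingers measure 114 mm over their backs; the gripper's body (76 mm by 85 mm) begins 54 mm behind the grasp point. The pads swing forward as they close: fully open they stand 13 mm farther back than shut.
Start: joints at [1.175, 0.689, -0.195, 1.565, 0.157, 0.902, -0.215], TCP at [260.462, -568.167, 231.317] pointing down, gripper open.
Joint ranges: [-3.01, 3.01], [-0.46, 2.08], [-1.47, 1.51], [0.13, 2.56], [-1, 4.14], [0.04, 2.09], [-2.66, 2.66]. Speed limits (rad/s): [2.57, 2.57, 3.14, 3.14, 3.14, 3.14, 3.14].

## Interface

Orientations are given as a unit quaternion [x, y, z, w].
In Python, from cell import robot, eyes, finish_job gives the robot as it stands.
- The arm moves only by the shell command python3 -m pendant 'ROWS'. ROWS is JSON, a list of rows, each a list of 7 numbers: the shift along the tool's x, y, z in m, then the turn, a rotation vector about the tool's x, y, z in degrees, then the finger opening in m, from 0 to 0.0854. In form: [[tx, ty, tz, rx, ry, rz, grip], ...]. A call has 1 to 20 rows; each row shifts and turns the commanded pose from where the row before left it, along the tool's axes as they then stand; what a row does not reach is not made up. A row lasts 1/8 s, in which the tool goes at most 62.5 mm and 10.7 degrees, less where a joint would pass 70% of its speed; a pose out of reach is approached as far as the arm can. A call is refused whole if a number of a shift passes 0.0625 or a number of a turn 10.7, either way. A call with a gripper value outside its range is refused whole. The fingers move at their own pace and stop on an object; the grip force is fixed at half the most. Time passes only in rows, so rows that do not move let the fingers close. It gives the time, the measured TCP pose, the force, the opening and the grip force at its end, in the units of the state.
- robot.sense(): the state, without advancing time (a new reading comes with each control period).
- eyes.camera(name): name is "side" or "top" or "wrist"; returns the picture (420x560x3 uint8, red, green, blue); there is no depth.
- eyes.camera_params(name): a dict with "camera_matrix" (3x3 intrinsics, pixels), "k1" (the pictures are not rectified: a ray, as slopes to the right and down, at radius r is drawn at 1 + k1 r^2 times it, then the intrinsics apply), "R" (3x3) and "t" (3): a world point X has camera coordinates R X + t. Camera axes: x right, y down, z forward; pixel columns grow to the right and rows downward; lengths in mm; the calibration is good to about 2 mm. A picture is of the moment at which its call begins: read the wrist's pose just before it. camera_params takes no time and is no camera call; for the wrist camera it gives the pose at the moment of the call.
- finish_job(): hands the job in; it is judged then, once.
The state is a dict: "time": time; "joint_positions": joint angles; "qvel": joint speeds; "effort": joint torques, N m; "position": TCP position; "ee_rot": TCP orientation; "contact_force": force on the tool from outside, world axes, zero at the start; "ft_torque": the same for the moment, N m; "finger_gap": opening from 0.0 (shut) to 1.0 (fully open); "finger_force": force on a finger pad.
Only numpy, scipy, OpenCV 4.12 (cv2) and the standard library are available. Lean on these libraries where they do the work, as an engineer would, in place of code of your own. Each camera call takes 0.05 s, during which the arm holds its last target. There are 200 camera calls.

## Working session

There is one attempt and no reset: what is moved stays moved. The work goes in short steps, Python scripts to look and compute and a shell command to move; the robot and the scene stay as the last step left them, time stands still between calls to the robot, and variables do not carry over. Pictures are saved under pics/ and viewed, at most 10 in all, crops included, and the job is handed in when it is done.

```bash
ls; mkdir -p pics; cat > h.py <<'E'
import numpy as np, cv2
from cell import robot, eyes
from scipy.spatial.transform import Rotation as Rot
def cam(n):
    p=eyes.camera_params(n); return {k:np.array(v,float) for k,v in p.items()}
def proj(p,X):
    c=p['R']@np.asarray(X,float)+p['t']; s=c[:2]/c[2]; s=s*(1+p['k1']*(s@s)); K=p['camera_matrix']
    return (K@np.array([*s,1]))[:2]
def ray(p,uv):
    d=np.linalg.inv(p['camera_matrix'])@np.array([*uv,1.]); d=d[:2]; s=d.copy()
    for _ in range(30): s=d/(1+p['k1']*(s@s))
    return -p['R'].T@p['t'], p['R'].T@np.array([*s,1])
def atz(p,uv,z):
    o,d=ray(p,uv); return o+d*(z-o[2])/d[2]
def tri(obs):
    A=np.zeros((3,3));b=np.zeros(3)
    for p,uv in obs:
        o,d=ray(p,uv); d/=np.linalg.norm(d); M=np.eye(3)-np.outer(d,d); A+=M;b+=M@o
    return np.linalg.solve(A,b)
def snap(n,f,crop=None,s=1):
    im=eyes.camera(n)[:,:,::-1]
    if crop: x0,y0,x1,y1=crop; im=im[y0:y1,x0:x1]
    cv2.imwrite(f,cv2.resize(im,None,fx=s,fy=s,interpolation=cv2.INTER_CUBIC))
E
python3 -c "
from h import *
import numpy as np
np.set_printoptions(precision=4,suppress=True)
a=eyes.camera('top');b=eyes.camera('side')
cv2.imwrite('pics/top.png',a[:,:,::-1]);cv2.imwrite('pics/side.png',b[:,:,::-1])
for n in ('top','side','wrist'):
  p=cam(n);print(n,p['camera_matrix'],p['k1'],-p['R'].T@p['t'],p['R'])
print(robot.sense())
"
```

```text
pics
top [[396.4091   0.     276.968 ]
 [  0.     396.4091 206.6393]
 [  0.       0.       1.    ]] -0.010956397621411615 [381.2689   5.6353 953.7537] [[-0.0208 -0.9998  0.0033]
 [-0.9822  0.0198 -0.1868]
 [ 0.1867 -0.0071 -0.9824]]
side [[442.318    0.     280.5695]
 [  0.     442.318  203.5695]
 [  0.       0.       1.    ]] 0.02542508904901724 [  5.8424 634.7172 701.7117] [[-0.7656 -0.6432 -0.0125]
 [-0.368   0.4539 -0.8115]
 [ 0.5276 -0.6167 -0.5842]]
wrist [[316.2821   0.     277.1762]
 [  0.     316.2821 207.0827]
 [  0.       0.       1.    ]] -0.07277900093019292 [ 333.3476 -535.5882  373.2577] [[ 0.4167 -0.909  -0.0025]
 [-0.8643 -0.3971  0.3088]
 [-0.2817 -0.1265 -0.9511]]
{'time': 0.1, 'joint_positions': array([ 1.1748,  0.6899, -0.1945,  1.5663,  0.1573,  0.9025, -0.2151]), 'qvel': array([-0.0001, -0.002 ,  0.    , -0.0022, -0.0003,  0.0002,  0.0003]), 'effort': array([ -0.0032, -54.0598,  -1.2717, -15.8983,   0.0093,   0.0044,
         0.    ]), 'position': array([ 260.1407, -567.6248,  230.5365]), 'ee_rot': array([ 0.977 ,  0.2133, -0.0002, -0.0008]), 'contact_force': array([-1.5952,  0.5864,  0.5155]), 'ft_torque': array([ 0.0129,  0.0236, -0.0116]), 'finger_force': 0.0, 'finger_gap': 0.9990582861824809}
```

View pics/top.png

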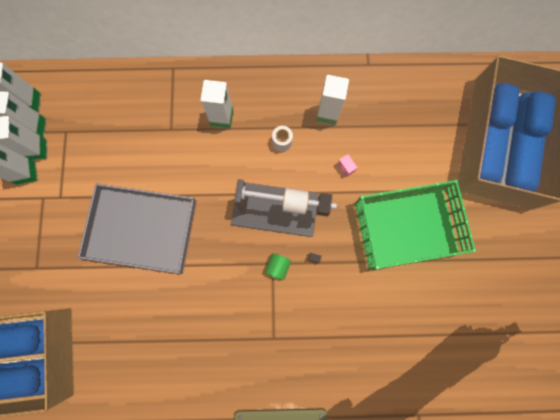

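View pics/side.png

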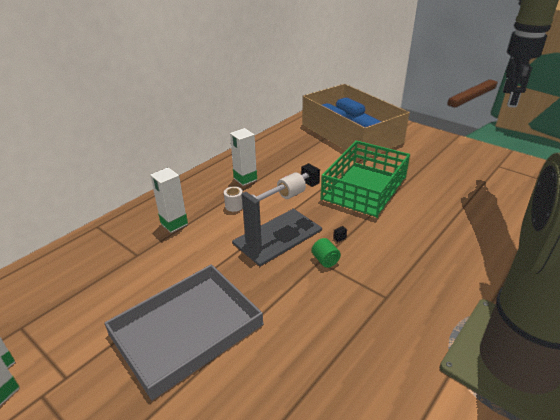

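Top view: the bar runs from the upright at (240,195) to its open end at (336,206), pointing to −y. The collar is at (325,204), the roll at (296,201) and the tray on the left around (138,228). A small black decoy lies at (314,258) and a green roll at (278,266). I'll enlarge both views.

```bash
python3 -c "
import cv2
a=cv2.imread('pics/top.png')[165:245,220:350];b=cv2.imread('pics/side.png')[150:270,225:335]
a=cv2.resize(a,None,fx=6,fy=6,interpolation=cv2.INTER_CUBIC);b=cv2.resize(b,None,fx=5,fy=5,interpolation=cv2.INTER_CUBIC)
cv2.imwrite('pics/tc.png',a);cv2.imwrite('pics/sc.png',b)"
```

```text
(no output)
```

View pics/tc.png

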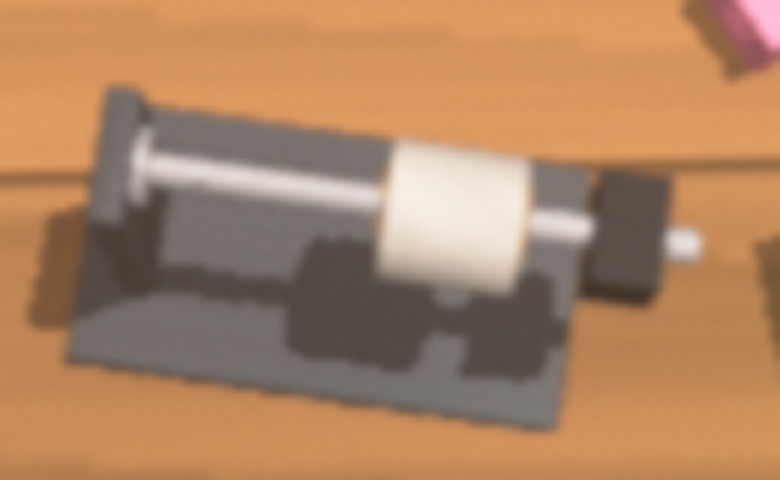

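View pics/sc.png

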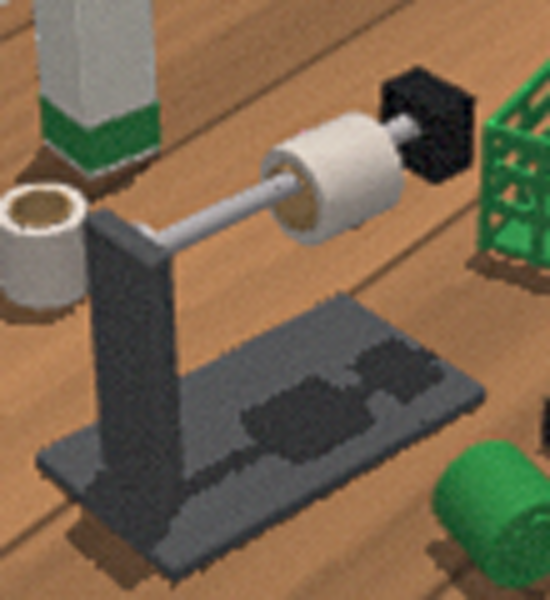

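Crops (pixels in the enlarged pictures):

| Feature | Top crop | Side crop |
|---|---|---|
| Bar tip | (697,246) | – |
| Bar at upright | (150,166) | – |
| Roll ends | (386,212), (522,222) | – |
| Collar faces on bar | (594,225), (668,241) | – |

The larger black block on the bar is the collar.

```bash
python3 -c "
from h import *
np.set_printoptions(precision=1,suppress=True)
p=cam('top');q=cam('side')
f=lambda u,v:(220+(u+.5)/6-.5,165+(v+.5)/6-.5)
g=lambda u,v:(225+(u+.5)/5-.5,150+(v+.5)/5-.5)
tip=atz(p,f(700,246),140);b0=atz(p,f(150,166),140);m=atz(p,f(360,193),140)
print('tip',tip,'base',b0,'mid',m,np.linalg.norm(tip-b0))
d=(tip-b0)/np.linalg.norm(tip-b0);print('d',d,'yaw',np.degrees(np.arctan2(d[1],d[0])))
for n,uv,z in [('rollL',(386,212),131),('rollR',(522,222),131),('colL',(594,225),140),('colR',(668,241),140),('plateFL',(65,360),10),('plateFR',(556,430),10)]:
  X=atz(p,f(*uv),z);print(n,X,'s',(X-tip)@d)
print('tri base',tri([(p,f(150,166)),(q,g(165,240))]))
# predictions into side
for s in (0,-32,-90,-195): 
  X=tip+s*d;u=proj(q,X);print(s,u,(u-[225,150])*5)
C=[atz(p,c,35) for c in [(97,185),(195,193),(184,272),(81,257)]];print(np.array(C),np.mean(C,0))
B=[atz(q,c,35) for c in [(108,323),(212,270),(262,319),(150,388)]];print(np.array(B),np.mean(B,0))
print(atz(p,(278,266),25),atz(p,(314,258),10), atz(p,(348,166),15),atz(p,(360,205),80),atz(p,(282,133),52))
"
```

```text
tip [ 535.7 -124.3  140. ] base [568.1  67.2 140. ] mid [557.   -6.2 140. ] 194.2562496572933
d [-0.2 -1.   0. ] yaw -99.61110302133679
rollL [551.8 -15.4 131. ] s -110.13154096475623
rollR [547.3 -63.3 131. ] s -62.11377556216692
colL [543.9 -87.7 140. ] s -37.53351460973492
colR [ 537.7 -113.3  140. ] s -11.262539555984342
plateFL [519.  111.5  10. ] s -229.73535993987974
plateFR [486.9 -84.1  10. ] s -31.570880902210455
tri base [563.7  64.8 147. ]
0 [317.4 169.1] [462.   95.7]
-32 [307.8 173.8] [414.  118.8]
-90 [289.6 182.5] [323.  162.6]
-195 [253.8 199.7] [143.9 248.7]
[[617.1 427.1  35. ]
 [592.8 192.8  35. ]
 [408.  214.8  35. ]
 [446.8 453.3  35. ]] [516.2 322.   35. ]
[[612.8 429.6  35. ]
 [565.5 209.5  35. ]
 [394.8 239.4  35. ]
 [442.  460.1  35. ]] [503.8 334.6  35. ]
[417.6  -0.6  25. ] [435.2 -86.3  10. ] [ 658.  -178.1   15. ] [ 547.3 -187.4   80. ] [732.4 -16.7  52. ]
```

```bash
python3 -m pendant '[[0.045,-0.031,-0.003,0,0,0,0.0854],[0.045,-0.031,-0.003,0,0,0,0.0854],[0.045,-0.031,-0.003,0,0,0,0.0854],[0.045,-0.031,-0.003,0,0,0,0.0854],[0.045,-0.031,-0.003,0,0,0,0.0854],[0.045,-0.031,-0.003,0,0,0,0.0854],[0.045,-0.031,-0.003,0,0,0,0.0854],[0.045,-0.031,-0.003,0,0,0,0.0854],[0.045,-0.031,-0.003,0,0,0,0.0854],[0.045,-0.031,-0.003,0,0,0,0.0854],[0,0,0,0,0,-9.3,0.0854],[0,0,0,0,0,-9.3,0.0854],[0,0,0,0,0,-9.3,0.0854],[0,0,0,0,0,-9.3,0.0854],[0,0,0,0,0,-9.3,0.0854],[0,0,0,0,0,-9.3,0.0854],[0,0,0,0,0,0,0.0854],[0,0,0,0,0,0,0.0854]]'
python3 -c "
from h import *
np.set_printoptions(precision=4,suppress=True)
p=cam('wrist');np.savez('w1.npz',**p);snap('wrist','pics/w1.png',None,1.4)
s=robot.sense();print(s['position'],Rot.from_quat(s['ee_rot']).as_matrix(),s['joint_positions'])"
```

```text
time: 2.35
position: [540.2, -98.9, 261.1]
ee_rot: [0.765, 0.645, -0.0, -0.0]
contact_force: [0.3, -0.3, 0.2]
finger_gap: 1.002
finger_force: 0.0
[540.2263 -98.8559 261.1681] [[ 0.1685  0.9857 -0.0003]
 [ 0.9857 -0.1685 -0.0002]
 [-0.0002 -0.0003 -1.    ]] [ 0.369   0.5755 -0.4453  1.7516  0.3081  0.8844 -0.3802]
```

View pics/w1.png

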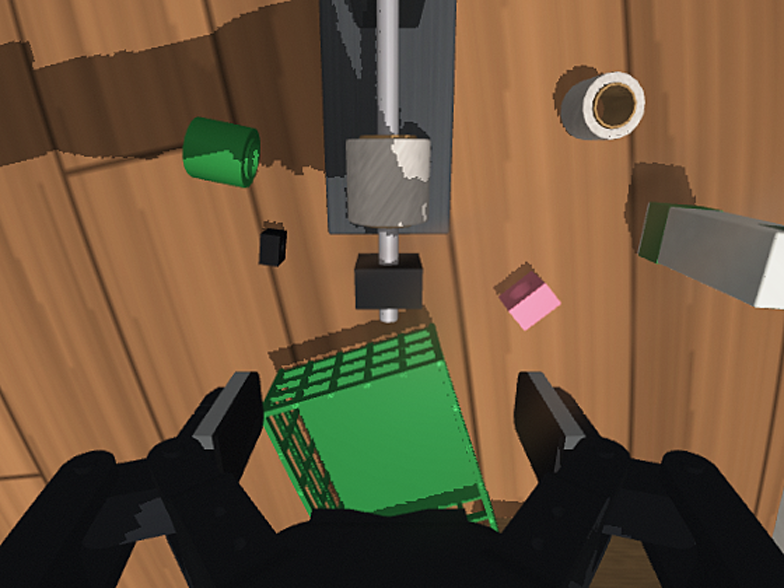

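Wrist view (×1.4): the bar is nearly vertical in the picture at column ≈389, with its tip at row ≈321. The collar spans 356–422; its roll-side face is rows 255–281 and its top face rows 281–309. The roll spans 346–431, rows 137–227.

```bash
python3 -c "
from h import *
np.set_printoptions(precision=1,suppress=True)
p=dict(np.load('w1.npz'));w=lambda u,v:((u+.5)/1.4-.5,(v+.5)/1.4-.5)
a=atz(p,w(389,321),140);b=atz(p,w(388.5,60),140);d=(a-b)/np.linalg.norm(a-b)
print('tip',a,'b',b,np.degrees(np.arctan2(d[1],d[0])))
for uv,z in [((356,282),155),((422,281),155),((422,309),155),((356,309),155),((356,255),155),((422,255),115),((346,220),131),((429,220),131),((346,140),131),((431,140),131)]:
  X=atz(p,w(*uv),z);print(uv,X,'s',(X-a)@d,'lat',np.cross(d,X-a)[2])
"
```

```text
tip [ 537.  -126.4  140. ] b [562.5  24.2 140. ] -99.60400764392384
(356, 282) [523.1 -92.9 155. ] s -30.709788819755648 lat -19.338239475193195
(422, 281) [561.4 -98.8 155. ] s -31.25001687665095 lat 19.41622780657561
(422, 309) [ 558.8 -116.2  155. ] s -13.732558321246835 lat 19.790209564568165
(356, 309) [ 519.8 -109.5  155. ] s -13.80453387096467 lat -19.757885728701588
(356, 255) [526.2 -76.9 155. ] s -46.97173009215888 lat -18.944650967062422
(422, 255) [565.1 -93.2 115. ] s -37.36099786510302 lat 22.14981681821284
(346, 220) [521.5 -59.4 131. ] s -63.45456445564595 lat -26.440040743842957
(429, 220) [572.  -68.1 131. ] s -63.346622716230556 lat 24.80973041228379
(346, 140) [530.7 -13.  131. ] s -110.79431760379431 lat -25.10520911330311
(431, 140) [580.  -21.4 131. ] s -110.68190149708654 lat 24.910465124532713
```

```bash
python3 -m pendant '[[-0.001,0.001,0.040,0,0,0,0.0854],[0,0,0.040,0,0,0,0.0854],[0,0,0.036,0,0,0,0.0854],[0,0,0.020,0,0,0,0.0854],[0,0,0,0,0,0,0.06],[0,0,0,0,0,0,0],[0,0,0,0,0,0,0],[0,0,0,0,0,0,0],[0,0,0,0,0,0,0],[0,0,0,0,0,0,0],[0,0,0,0,0,0,0]]'

```

```text
time: 3.78
position: [541.4, -100.0, 126.5]
ee_rot: [0.764, 0.646, 0.0, 0.001]
contact_force: [-2.6, 0.6, 7.6]
finger_gap: 0.458
finger_force: 60.4
```

```bash
python3 -m pendant '[[0,0,-0.003,0,0,0,0],[0,0,-0.002,0,0,0,0],[0,0,0,0,0,0,0],[0,0,0,0,0,0,0]]'

```

```text
time: 4.28
position: [541.2, -100.1, 130.2]
ee_rot: [0.764, 0.646, -0.0, 0.0]
contact_force: [-0.9, 0.6, -0.2]
finger_gap: 0.456
finger_force: 60.1
```

```bash
python3 -m pendant '[[-0.01,0,0,0,0,0,0],[-0.02,0,0,0,0,0,0],[-0.02,0,0,0,0,0,0],[-0.02,0,0,0,0,0,0],[-0.02,0,0,0,0,0,0],[0,0,0,0,0,0,0],[0,0,0,0,0,0,0]]'
python3 -c "
from h import *
snap('wrist','pics/w2.png',None,1.0)"
```

```text
time: 5.15
position: [526.3, -188.0, 130.3]
ee_rot: [0.763, 0.646, 0.0, -0.0]
contact_force: [-1.0, -0.0, -0.9]
finger_gap: 0.457
finger_force: 60.1
```

View pics/w2.png

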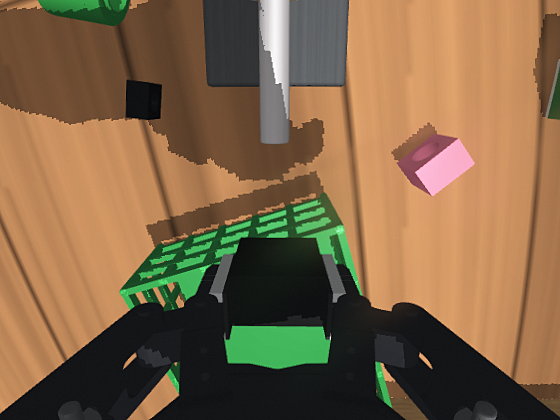

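The collar is in the gripper and clear of the bar tip at (275,140). Next I lift it and carry it to the tray.

```bash
python3 -m pendant '[[0,0,-0.04,0,0,0,0],[0,0,-0.04,0,0,0,0],[0,0,-0.04,0,0,0,0],[0,0,-0.04,0,0,0,0],[0.0466,-0.0085,0,0,0,0,0],[0.0466,-0.0085,0,0,0,0,0],[0.0466,-0.0085,0,0,0,0,0],[0.0466,-0.0085,0,0,0,0,0],[0.0466,-0.0085,0,0,0,0,0],[0.0466,-0.0085,0,0,0,0,0],[0.0466,-0.0085,0,0,0,0,0],[0.0466,-0.0085,0,0,0,0,0],[0.0466,-0.0085,0,0,0,0,0],[0.0466,-0.0085,0,0,0,0,0],[0.0466,-0.0085,0,0,0,0,0],[0.0466,-0.0085,0,0,0,0,0],[0,0,0,0,0,0,0],[0,0,0,0,0,0,0]]'
python3 -c "
from h import *
p=cam('wrist');np.savez('w3.npz',**p);snap('wrist','pics/w3.png',None,1.4)"
```

```text
time: 7.45
position: [518.0, 379.5, 289.9]
ee_rot: [0.763, 0.646, -0.001, 0.0]
contact_force: [-0.1, 0.1, -0.8]
finger_gap: 0.463
finger_force: 60.4
```

View pics/w3.png

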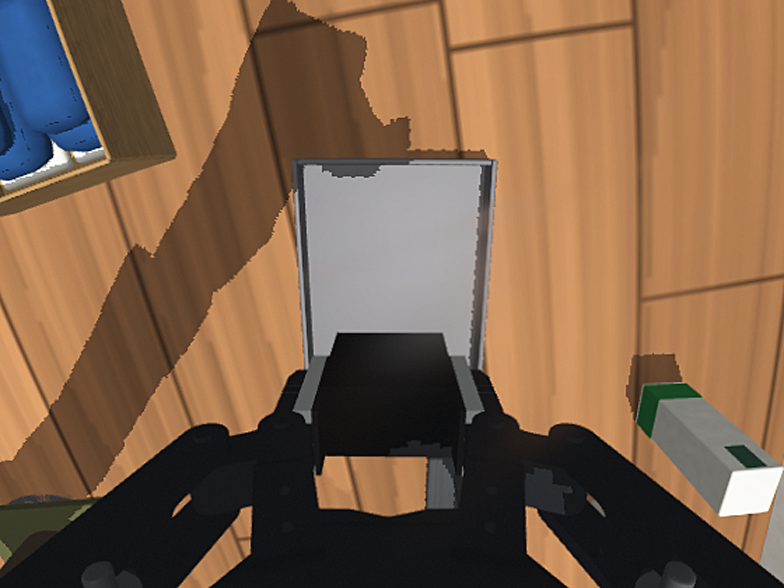

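The tray's +y rim corners are at (295,161) and (496,160). Its sides run down to (305,360) and (483,365), so it lines up with the tool.

```bash
python3 -c "
from h import *
np.set_printoptions(precision=1,suppress=True)
p=dict(np.load('w3.npz'));w=lambda u,v:((u+.5)/1.4-.5,(v+.5)/1.4-.5)
L=atz(p,w(295,161),35);R=atz(p,w(496,160),35);e=(R-L)/np.linalg.norm(R-L)
print(L,R,np.linalg.norm(R-L),np.degrees(np.arctan2(e[1],e[0])))
print('centre',(L+R)/2+120*np.array([e[1],-e[0],0]), atz(p,w(305,360),35),atz(p,w(483,365),35))
"
```

```text
[450.1 459.4  35. ] [622.7 431.5  35. ] 174.869441036266 -9.17894531659145
centre [517.2 327.   35. ] [416.4 270.8  35. ] [591.4 235.9  35. ]
```

```bash
python3 -m pendant '[[0.008,0.005,0.04,0,0,0,0],[0,0,0.04,0,0,0,0],[0,0,0.04,0,0,0,0],[0,0,0.04,0,0,0,0],[0,0,0.04,0,0,0,0],[0,0,0.04,0,0,0,0],[0,0,0.02,0,0,0,0],[0,0,0.007,0,0,0,0],[0,0,0.003,0,0,0,0],[0,0,0,0,0,0,0],[0,0,0,0,0,0,0]]'

```

```text
time: 8.88
position: [525.5, 387.2, 21.4]
ee_rot: [0.764, 0.646, 0.001, 0.0]
contact_force: [1.0, 0.2, -0.5]
finger_gap: 0.457
finger_force: 60.4
```

Still free, so I lower it a little at a time.

```bash
python3 -m pendant '[[0,0,0.002,0,0,0,0],[0,0,0.001,0,0,0,0],[0,0,0,0,0,0,0]]'; python3 -m pendant '[[0,0,0.001,0,0,0,0],[0,0,0.001,0,0,0,0],[0,0,0,0,0,0,0]]'

```

```text
time: 9.25
position: [524.8, 386.6, 17.2]
ee_rot: [0.764, 0.646, -0.0, 0.0]
contact_force: [0.5, 0.2, -0.3]
finger_gap: 0.46
finger_force: 60.4
time: 9.62
position: [525.0, 386.8, 16.7]
ee_rot: [0.764, 0.646, 0.0, 0.0]
contact_force: [-2.0, -2.0, 10.6]
finger_gap: 0.454
finger_force: 61.4
```

```bash
python3 -m pendant '[[0,0,0,0,0,0,0.06],[0,0,0,0,0,0,0.075],[0,0,0,0,0,0,0.075],[0,0,0,0,0,0,0.075],[0,0,-0.02,0,0,0,0.075],[0,0,-0.05,0,0,0,0.0854],[0,0,-0.05,0,0,0,0.0854],[0,0,-0.06,0,0,0,0.0854],[0,0,-0.06,0,0,0,0.0854],[-0.052,0.0122,0,0,0,0,0.0854],[-0.052,0.0122,0,0,0,0,0.0854],[-0.052,0.0122,0,0,0,0,0.0854],[-0.052,0.0122,0,0,0,0,0.0854],[-0.052,0.0122,0,0,0,0,0.0854],[-0.052,0.0122,0,0,0,0,0.0854],[-0.052,0.0122,0,0,0,0,0.0854],[-0.052,0.0122,0,0,0,0,0.0854],[0,0,0,0,0,0,0.0854],[0,0,0,0,0,0,0.0854]]'
python3 -c "
from h import *
p=cam('wrist');np.savez('w4.npz',**p);a=eyes.camera('wrist');b=eyes.camera('top')
c=np.hstack([cv2.resize(a,None,fx=.95,fy=.95),cv2.resize(b[170:290,60:210],None,fx=1.7,fy=3.325)])
c=np.hstack([a,cv2.resize(b[170:290,65:210],(235,195))[:,:] if 0 else cv2.copyMakeBorder(cv2.resize(b[175:280,70:205],(236,184)),0,236,0,0,cv2.BORDER_CONSTANT)])
cv2.imwrite('pics/w4.png',c[:,:,::-1]);print(c.shape)"
```

```text
time: 12.0
position: [552.0, -39.0, 256.4]
ee_rot: [0.764, 0.646, 0.001, 0.0]
contact_force: [0.2, 1.4, 0.4]
finger_gap: 0.999
finger_force: 0.0
(420, 796, 3)
```

View pics/w4.png

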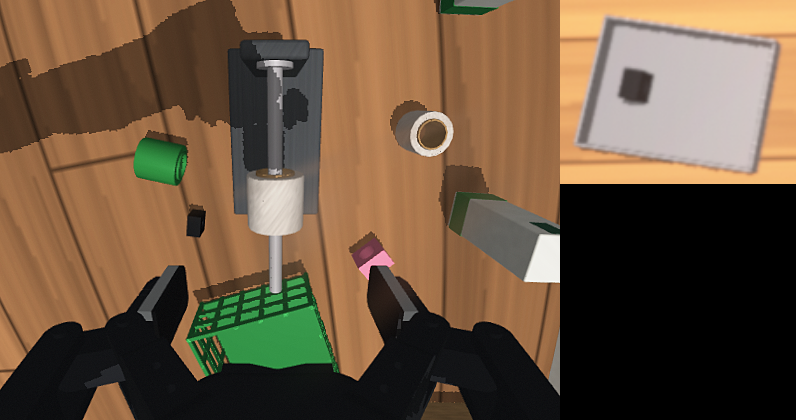

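The collar lies flat in the tray at inset (636,87). The roll is still on the bar, columns 247–303 and rows 175–234. I'll check its position before descending.

```bash
python3 -c "
from h import *
np.set_printoptions(precision=1,suppress=True)
p=dict(np.load('w4.npz'))
d=np.array([-.167,-.986,0]);t=np.array([536.8,-125.9,140])
for uv in [(248,177),(303,177),(248.5,229),(303,229)]:
  X=atz(p,uv,131);print(X,(X-t)@d,np.cross(d,X-t)[2])
X=atz(p,(275.5,293),140);print(X,atz(p,(275.5,80),140))"
```

```text
[531.6 -16.  131. ] -107.512692892646 -23.509094466752522
[578.5 -23.9 131. ] -107.54751004781006 24.084330961247062
[522.7 -63.5 131. ] -59.15566288000858 -24.370577471717137
[571.7 -71.8 131. ] -59.19339063963888 25.335198854427134
[ 536.6 -128.5  140. ] [568.2  57.4 140. ]
```

```bash
python3 -m pendant '[[-0.002,-0.001,0.040,0,0,0,0.0854],[0,0,0.040,0,0,0,0.0854],[0,0,0.040,0,0,0,0.0854],[0,0,0.020,0,0,0,0.0854],[0,0,0.006,0,0,0,0.0854],[0,0,0,0,0,0,0.06],[0,0,0,0,0,0,0],[0,0,0,0,0,0,0],[0,0,0,0,0,0,0],[0,0,0,0,0,0,0],[0,0,0,0,0,0,0]]'; python3 -m pendant '[[0,0,-0.003,0,0,0,0],[0,0,-0.003,0,0,0,0],[0,0,-0.003,0,0,0,0],[0,0,0,0,0,0,0],[0,0,0,0,0,0,0]]'

```

```text
time: 13.48
position: [551.5, -41.1, 110.8]
ee_rot: [0.764, 0.646, 0.001, 0.001]
contact_force: [-0.9, 0.4, 6.1]
finger_gap: 0.577
finger_force: 61.4
time: 14.1
position: [550.5, -41.6, 118.2]
ee_rot: [0.764, 0.646, -0.0, -0.0]
contact_force: [0.4, 0.1, -1.5]
finger_gap: 0.571
finger_force: 61.9
```

```bash
python3 -m pendant '[[-0.01,0,0,0,0,0,0],[-0.02,0,0,0,0,0,0],[-0.02,0,0,0,0,0,0],[-0.02,0,0,0,0,0,0],[0,0,0,0,0,0,0]]';python3 -m pendant '[[-0.02,0,0,0,0,0,0],[-0.02,0,0,0,0,0,0],[-0.02,0,0,0,0,0,0],[-0.02,0,0,0,0,0,0],[0,0,0,0,0,0,0],[0,0,-0.02,0,0,0,0]]'

```

```text
time: 14.72
position: [538.1, -113.5, 118.0]
ee_rot: [0.765, 0.644, -0.001, 0.0]
contact_force: [-0.2, 0.1, -0.9]
finger_gap: 0.576
finger_force: 61.9
time: 15.48
position: [525.0, -187.4, 137.4]
ee_rot: [0.763, 0.646, -0.0, -0.002]
contact_force: [-0.5, -0.2, 0.3]
finger_gap: 0.569
finger_force: 62.2
```

```bash
python3 -m pendant '[[0,0,-0.05,0,0,0,0],[0,0,-0.05,0,0,0,0],[0,0,-0.05,0,0,0,0],[0.0461,-0.0096,0,0,0,0,0],[0.0461,-0.0096,0,0,0,0,0],[0.0461,-0.0096,0,0,0,0,0],[0.0461,-0.0096,0,0,0,0,0],[0.0461,-0.0096,0,0,0,0,0],[0.0461,-0.0096,0,0,0,0,0],[0.0461,-0.0096,0,0,0,0,0],[0.0461,-0.0096,0,0,0,0,0],[0.0461,-0.0096,0,0,0,0,0],[0.0461,-0.0096,0,0,0,0,0],[0,0,0,0,0,0,0],[0,0,0,0,0,0,0]]'
python3 -c "
from h import *
snap('wrist','pics/w5.png',None,1)"
```

```text
time: 17.35
position: [506.6, 281.8, 288.0]
ee_rot: [0.763, 0.646, -0.001, -0.0]
contact_force: [0.7, -0.4, -0.2]
finger_gap: 0.572
finger_force: 62.4
```

View pics/w5.png

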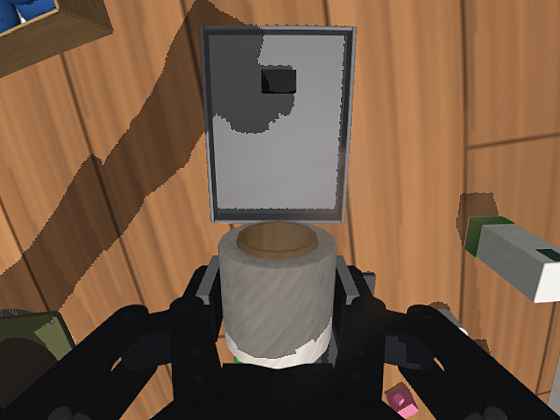

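The whole tray is visible: corners ≈(203,27), (356,27), (345,220) and (211,220), with the collar at (279,81). The roll is held level. I'll check the tray centre.

```bash
python3 -c "
from h import *
np.set_printoptions(precision=1,suppress=True)
p=cam('wrist')
C=np.array([atz(p,c,35) for c in [(203,27),(356,27),(345,220),(211,220)]]);print(C,C.mean(0),atz(p,(279,72),45))"
python3 -m pendant '[[0,0,0.04,0,0,0,0],[0,0,0.04,0,0,0,0],[0,0,0.04,0,0,0,0],[0,0,0.04,0,0,0,0],[0,0,0.04,0,0,0,0],[0,0,0,0,0,0,0]]'
```

```text
[[452.3 457.9  35. ]
 [624.1 429.1  35. ]
 [586.3 198.5  35. ]
 [409.5 228.2  35. ]] [518.1 328.4  35. ] [529.3 393.9  45. ]
time: 18.15
position: [506.1, 278.4, 86.0]
ee_rot: [0.764, 0.645, -0.003, 0.0]
contact_force: [0.2, 0.1, -0.5]
finger_gap: 0.566
finger_force: 62.6
```

```bash
python3 -m pendant '[[0,0,0.04,0,0,0,0],[0,0,0.02,0,0,0,0],[0,0,0.008,0,0,0,0],[0,0,0,0,0,0,0],[0,0,0.002,0,0,0,0],[0,0,0.002,0,0,0,0],[0,0,0,0,0,0,0],[0,0,0,0,0,0,0]]'
```

```text
time: 19.15
position: [507.7, 281.1, 16.4]
ee_rot: [0.764, 0.646, 0.0, 0.0]
contact_force: [-0.1, 0.3, -0.8]
finger_gap: 0.572
finger_force: 62.6
```

```bash
python3 -m pendant '[[0,0,0.002,0,0,0,0],[0,0,0.001,0,0,0,0],[0,0,0,0,0,0,0]]'; python3 -m pendant '[[0,0,0.001,0,0,0,0],[0,0,0.001,0,0,0,0],[0,0,0,0,0,0,0]]'
```

```text
time: 19.52
position: [507.6, 281.0, 13.1]
ee_rot: [0.764, 0.646, -0.0, 0.0]
contact_force: [-0.0, 0.1, -0.2]
finger_gap: 0.571
finger_force: 62.6
time: 19.9
position: [507.6, 281.1, 11.2]
ee_rot: [0.764, 0.646, -0.0, 0.0]
contact_force: [-0.1, -0.2, -1.0]
finger_gap: 0.572
finger_force: 62.6
```

```bash
python3 -m pendant '[[0,0,0.001,0,0,0,0],[0,0,0,0,0,0,0],[0,0,0,0,0,0,0]]'
```

```text
time: 20.27
position: [507.7, 281.1, 10.3]
ee_rot: [0.764, 0.646, -0.0, 0.0]
contact_force: [0.4, 0.4, -0.5]
finger_gap: 0.573
finger_force: 62.6
```

```bash
python3 -m pendant '[[0,0,0.0005,0,0,0,0],[0,0,0,0,0,0,0.052],[0,0,0,0,0,0,0.056],[0,0,0,0,0,0,0.06],[0,0,0,0,0,0,0.07],[0,0,0,0,0,0,0.08],[0,0,0,0,0,0,0.0854],[0,0,0,0,0,0,0.0854],[0,0,-0.02,0,0,0,0.0854],[0,0,-0.05,0,0,0,0.0854],[0,0,-0.05,0,0,0,0.0854],[0,0,-0.06,0,0,0,0.0854],[0,0,-0.06,0,0,0,0.0854],[-0.05,0,0,0,0,0,0.0854],[-0.05,0,0,0,0,0,0.0854],[0,0,0,0,0,0,0.0854],[0,0,0,0,0,0,0.0854],[0,0,0,0,0,0,0.0854],[0,0,0,0,0,0,0.0854]]'
python3 -c "
from h import *
a=eyes.camera('wrist');b=eyes.camera('side')
cv2.imwrite('pics/w6.png',np.hstack([a[:,150:420],b[230:420,90:290][:, :].repeat(2,0).repeat(2,1)[:380].copy() if 0 else cv2.copyMakeBorder(b[:,90:290],0,0,0,0,cv2.BORDER_CONSTANT)])[:,:,::-1])"
```

```text
time: 22.65
position: [491.0, 183.7, 249.7]
ee_rot: [0.763, 0.646, 0.0, -0.0]
contact_force: [0.6, 1.0, 0.1]
finger_gap: 0.997
finger_force: 0.0
```

View pics/w6.png

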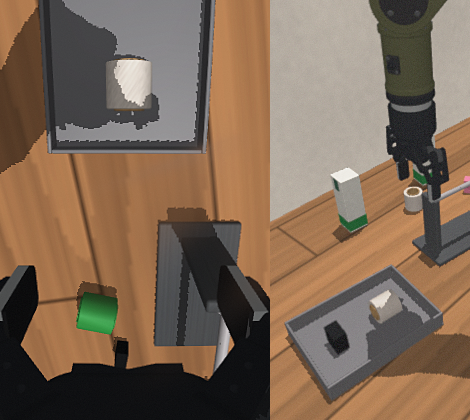

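Both the collar and the roll lie on the tray floor, side by side, and the gripper is clear. I'll check that they're at rest, then hand in.

```bash
python3 -c "
from h import *
eyes.camera('side')
cv2.imwrite('pics/a.png',eyes.camera('side')[260:400,100:260])"
python3 -m pendant '[[0,0,0,0,0,0,0.0854],[0,0,0,0,0,0,0.0854],[0,0,0,0,0,0,0.0854],[0,0,0,0,0,0,0.0854],[0,0,0,0,0,0,0.0854],[0,0,0,0,0,0,0.0854],[0,0,0,0,0,0,0.0854],[0,0,0,0,0,0,0.0854]]' | head -1
python3 -c "
from h import *
from cell import finish_job
d=cv2.absdiff(cv2.imread('pics/a.png'),eyes.camera('side')[260:400,100:260]);n=(d.max(2)>40).sum();print(n)
if n<40: print(finish_job())"
```

```text
time: 23.85
10
the job is handed in; nothing more can be done
None
```

I put the collar in the tray first and then the roll; both lie side by side on its floor, released and at rest, and I handed the job in at about 24 s of the 64 s allowed.

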